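# Hang the loaded slide carrier on the drop-flap drip peg

### The arm

A 6-joint arm with a two-finger parallel gripper is mounted at the origin on the work surface. World frame = base frame: x ahead of the robot, y to its left, z up, the work surface at z = 0. Lengths are in m, angles in rad, forces in N, time in s.
With the tool pointing down it reaches from about 0.275 to 0.85 m from the base axis. Payload 5.2 kg.
Tool frame: the origin (TCP) lies on the centre line of the jaws, within the pads' length; the fingertips stand 17 mm ahead of it and the grasp point (between the pads) lies 2 mm behind it; z points along the fingers, y is the direction in which the jaws open and shut (so a half turn about z gives the same grasp; the last joint's range is limited). The gripper opens to 85 mm and grips with 20 to 120 N. Pads are 22 mm wide; open, the fingers measure 114 mm over their backs; the gripper's body (76 mm by 85 mm) begins 54 mm behind the grasp point. The pads swing forward as they close: fully open they stand 13 mm farther back than shut.
Start: joints at [0.984, 0.259, 1.535, -0, 1.348, -0.203], TCP at [0.206, 0.51, 0.248] pointing down, gripper open.
Joint ranges: [-3.14, 3.14], [-0.91, 2.08], [0.19, 2.58], [-1.22, 4.36], [0.22, 2.71], [-3.12, 3.12]. Speed limits (rad/s): [2.57, 2.57, 3.14, 3.14, 3.14, 3.14].

### API

Orientations are given as a 3x3 rotation matrix whose columns are the frame's x, y, z axes.
In Python, from station import ctrl gives the robot as it stands.
- The arm moves only by the tool send_rows, never from a script. Its argument "deltas" is a list of rows, each an object with "xyz": the shift along the tool's x, y, z scaled (see below), a list of three; "angular": the turn, a rotation vector about the tool's x, y, z scaled (see below), a list of three; "claw": the opening, from 0 (shut) to 1 (fully open). A call has 1 to 5 rows; each row shifts and turns the pose as measured when the row begins, along the tool's axes as they then stand; what a row does not reach is not made up. The controller multiplies each number of a shift by 0.03 m and each number of a turn by 6 degrees. A row lasts 1/8 s, in which the tool goes at most 62.5 mm and 10.7 degrees, less where a joint would pass 70% of its speed; a pose out of reach is approached as far as the arm can. A call with a number of a shift or a turn outside -1 to 1 is refused whole. A call with a gripper value outside its range is refused whole. The fingers move at their own pace and stop on an object; "newtons" is the grip in N (left out, the last holds). Time passes only in rows, so rows that do not move let the fingers close. It gives the time, the measured TCP pose, the force and the opening at its end, in the units of the state.
- ctrl.get_state(): the state, without advancing time (a new reading comes with each control period).
- ctrl.capture(name): name is "side" or "top"; returns (picture, depth): 480x640x3 uint8, red, green, blue; 480x640 float32, m along the optical axis (not along the pixel's ray), 0 where there is no reading.
- ctrl.camera_params(name): a dict with "intrinsics" (3x3 intrinsics, pixels), "R" (3x3) and "t" (3): a world point X has camera coordinates R X + t. Camera axes: x right, y down, z forward; pixel columns grow to the right and rows downward; lengths in m; the calibration is good to about 2 mm. A picture is of the moment at which its call begins. camera_params takes no time and is no camera call.
- ctrl.finish_job(): hands the job in, once; it reports no verdict.
Trained networks look in the newest picture that a camera, given by its name, has taken for a name from the list of things; names that differ only in an ending like _2 or _b are one class to them, and where a whole thing is asked for, a point or a joint stands for the part that bears it (a point fixed in the world has none). Each returns a list of dicts, best first, with "conf" (0 to 1); they miss things now and then, are a little off and sometimes report something else, mostly with a low value. They report only what shows in the picture. A call takes as long as a camera call.
- ctrl.spot_in(camera, target): "uv" ([column, row] in pixels, amid what is visible of it).
- ctrl.mark_of(camera, target): "uv" ([column, row] in pixels: a listed point, or the origin of a listed thing).
The state is a dict: "time": time; "q": joint angles; "dq": joint speeds; "joint_torque": joint torques, N m; "position": TCP position; "eef_rot": TCP orientation; "contact_force": force on the tool from outside, world axes, zero at the start; "wrist_torque": the same for the moment, N m; "width": opening from 0.0 (shut) to 1.0 (fully open).
Only numpy, scipy, OpenCV 4.12 (cv2) and the standard library are available. Lean on these libraries where they do the work, as an engineer would, in place of code of your own. Each camera call takes 0.05 s, during which the arm holds its last target.

### The job

Hang the slide carrier that is full of glass slides on the peg of the drip stand: push its eye over the tip so that it lifts the drop flap and passes it, and leave it hanging freely on the peg with the flap fallen shut behind it. Keep the carrier upright on the way, and leave the empty carrier where it stands.

Things in the scene. Friction and masses are not known exactly. Their poses are not given: they have to be found in the camera images.
- loaded_mid (a point): Centre of the eye, half-way up the 160 mm tall steel carrier that holds nine glass slides with white ends. Eye: upright plate 66 mm wide (x), 8 thick (y), opening 50 wide (x), 40 high (z), the peg enters along own y, either way round. On top a black grip block, 24 (x) by 14 (y) by 42 high, its centre 59 mm above this point. At the foot a basket 84 (x) by 50 (y) by 33 high. z is up.
- empty_mid (a point): The same point on the second carrier, alike in shape and size but without slides. Both stand on the bench at the start, so this point is 80 mm above it. To be left alone.
- peg_hang (a point): Point on top of the drip stand's peg, mid-way between flap and post: the eye should end near it, its centre then 20 mm lower. The peg is a level steel channel 20 mm wide (x), 10 high, along own y: free tip 72 mm away at -y, post face 58 mm away at +y. z is up; peg top 170 mm above the bench, nothing on the stand is higher. Drip tray below, 23 mm high. The stand is fixed.
- flap (a joint): Dark steel drop flap, 12 mm wide, end 14 thick, hinged in the peg 60 mm from peg_hang towards the tip, 6 mm below the peg's top, hanging 44 mm down. Rad: 0 hangs straight down (shut), up to 1.5 swung up towards the post; it cannot swing towards the tip. Falls by its own weight (30 g). An eye pushed on from the tip lifts it; it drops once the eye is some 45 mm past the hinge.

How it is judged:
By the outcome, as a careful person would: the job done as asked, in the order asked, and still so for the second after the job is handed in, with the robot touching nothing.
It also fails if it takes over 43 s, if anything falls off the work surface, if the arm or the gripper's body presses on something with over 40 N, if the wrist force passes 120 N, or if a joint passes its speed limit or range.

## Working session

There is one attempt and no reset: what is moved stays moved. The work goes in short steps, Python scripts to look and compute and a tool call to move; the robot and the scene stay as the last step left them, time stands still between calls to the robot, and variables do not carry over. Pictures are saved under pics/ and viewed, and the job is handed in when it is done.

Besides the shell and the picture viewer there is one more tool, called by a JSON object that holds its "name" and its "arguments". send_rows: Moves the arm, as the interface text tells. Shifts and turns lie within -1 to 1; 1 stands for 0.03 m of shift or 6 degrees of turn. Its arguments: {"type":"object","properties":{"deltas":{"type":"array"},"newtons":{"type":"number"}},"required":["deltas"]}

```bash
mkdir -p pics; ls; python3 - <<'E'
from station import ctrl
import cv2,numpy as np
s=ctrl.get_state();print(s)
for c in("side","top"):
    p,d=ctrl.capture(c);cv2.imwrite(f"pics/{c}0.png",p[:,:,::-1]);np.save(f"pics/{c}0.npy",d);np.save(f"pics/{c}0rgb.npy",p)
    print(c,ctrl.camera_params(c))
    for t in("loaded_mid","empty_mid","peg_hang","flap"):
        print(t,ctrl.mark_of(c,t),ctrl.spot_in(c,t))
E
```

```text
pics
{'time': 0.0, 'q': array([ 9.84207559e-01,  2.59358398e-01,  1.53609000e+00,  1.09852826e-05,
        1.34802800e+00, -2.02793922e-01]), 'dq': array([-0.00014418,  0.00090299, -0.00031892, -0.00057558,  0.00023976,
       -0.00016941]), 'joint_torque': array([-1.05580068e-03, -4.46026325e+01, -2.90573984e+01, -4.14936649e-04,
        1.14738126e-02,  4.36266788e-06]), 'position': array([0.20562774, 0.50956726, 0.24746362]), 'eef_rot': array([[-9.27249249e-01,  3.74443220e-01, -1.05162122e-03],
       [ 3.74444494e-01,  9.27248013e-01, -1.56291856e-03],
       [ 3.89889426e-04, -1.84298883e-03, -9.99998226e-01]]), 'contact_force': array([ 0.4672611 , -0.10154305, -0.63320597]), 'wrist_torque': array([-0.01221144,  0.00088492,  0.02626379]), 'width': 1.0013301854075678}
side {'intrinsics': array([[455.66601442,   0.        , 321.22658886],
       [  0.        , 455.66601442, 244.07510943],
       [  0.        ,   0.        ,   1.        ]]), 'R': array([[ 0.99025878, -0.13916497, -0.00454505],
       [-0.087032  , -0.59315558, -0.80036984],
       [ 0.10868752,  0.79296883, -0.59948933]]), 't': array([-0.55882193,  0.16692031,  0.91106968])}
loaded_mid [{'uv': [374.9, 377.6], 'conf': 0.57}] [{'uv': [375.5, 395.2], 'conf': 0.92}]
empty_mid [{'uv': [282.7, 384.7], 'conf': 0.59}] [{'uv': [280.6, 396.0], 'conf': 0.88}]
peg_hang [{'uv': [311.6, 186.4], 'conf': 0.85}] [{'uv': [312.8, 243.2], 'conf': 0.56}]Traceback (most recent call last):
  File "<stdin>", line 8, in <module>
ValueError: it knows: empty_mid, loaded_mid, peg_hang
```

View pics/side0.png

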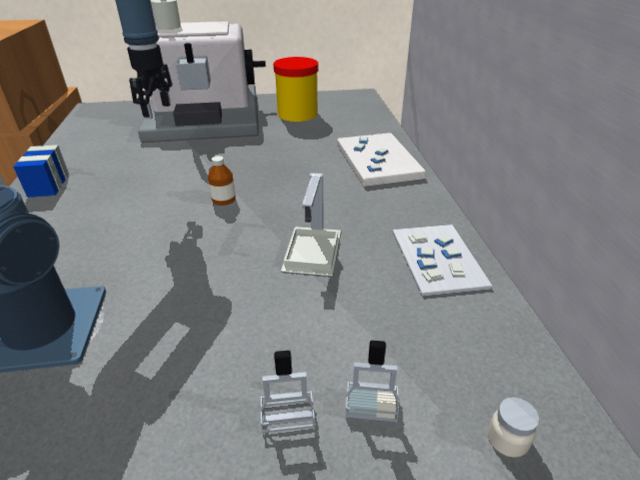

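```bash
python3 - <<'E'
from station import ctrl
import cv2,numpy as np
c="top"
p,d=ctrl.capture(c);cv2.imwrite(f"pics/{c}0.png",p[:,:,::-1]);np.save(f"pics/{c}0.npy",d);np.save(f"pics/{c}0rgb.npy",p)
print(c,ctrl.camera_params(c))
for t in("loaded_mid","empty_mid","peg_hang"):
        print(t,ctrl.mark_of(c,t),ctrl.spot_in(c,t))
E
```

```text
top {'intrinsics': array([[572.25106494,   0.        , 315.79043325],
       [  0.        , 572.25106494, 240.5273238 ],
       [  0.        ,   0.        ,   1.        ]]), 'R': array([[ 0.16144191, -0.98686572,  0.00570683],
       [-0.96257241, -0.15873808, -0.21967382],
       [ 0.21769445,  0.02997132, -0.97555668]]), 't': array([-0.0808784 ,  0.56055646,  1.03868019])}
loaded_mid [{'uv': [464.1, 239.2], 'conf': 0.81}] [{'uv': [458.2, 243.8], 'conf': 0.65}]
empty_mid [{'uv': [456.6, 314.0], 'conf': 0.94}] [{'uv': [452.7, 314.0], 'conf': 0.88}]
peg_hang [{'uv': [217.8, 206.4], 'conf': 0.96}, {'uv': [457.3, 310.3], 'conf': 0.25}] [{'uv': [231.6, 230.6], 'conf': 0.6}]
```

View pics/top0.png

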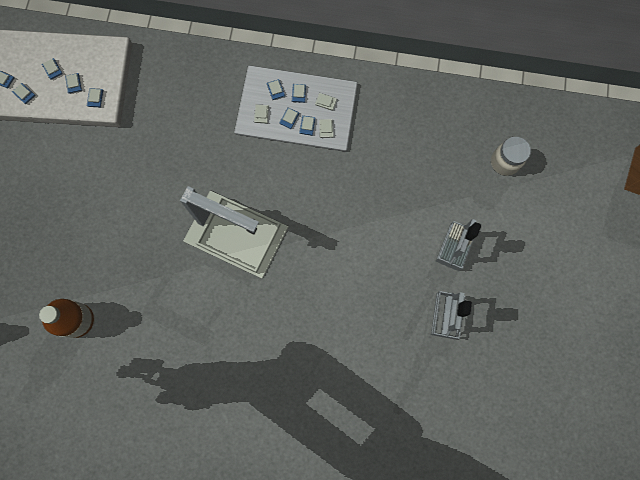

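The top view shows the stand, with its peg from (190,192) at the post to (255,228) at the tip. The loaded carrier's grip is at (473,231) and the empty one's at (464,308). The side view shows the loaded carrier at (375,395), with white slide ends. Next I'll measure positions from the depth.

```bash
cat > h.py <<'E'
import numpy as np,cv2
from station import ctrl
def cloud(c,d):
    P=ctrl.camera_params(c);K=P["intrinsics"];R=P["R"];t=P["t"]
    v,u=np.mgrid[:480,:640]
    X=np.stack([(u-K[0,2])/K[0,0]*d,(v-K[1,2])/K[1,1]*d,d],-1)
    W=(X-t)@R
    W[d<=0]=np.nan
    return W
def ray(c,uv,z):
    P=ctrl.camera_params(c);K=P["intrinsics"];R=P["R"];t=P["t"]
    r=R.T@np.linalg.solve(K,[uv[0],uv[1],1]);o=-R.T@t
    return o+r*(z-o[2])/r[2]
def tri(uvs):
    A=np.zeros((3,3));b=np.zeros(3)
    for c,uv in uvs.items():
        P=ctrl.camera_params(c);K=P["intrinsics"];R=P["R"];t=P["t"]
        r=R.T@np.linalg.solve(K,[uv[0],uv[1],1]);r/=np.linalg.norm(r);o=-R.T@t
        M=np.eye(3)-np.outer(r,r);A+=M;b+=M@o
    return np.linalg.solve(A,b)
def rect(W,m):
    pts=W[m][:,:2];(c,s,a)=cv2.minAreaRect((pts*1000).astype(np.float32));return c,s,a,len(pts)
E
python3 - <<'E'
from h import *
np.set_printoptions(precision=4,suppress=True)
for n,a,b in(("loaded",(374.9,377.6),(464.1,239.2)),("empty",(282.7,384.7),(456.6,314)),("peg",(311.6,186.4),(217.8,206.4))):
    print(n,tri({"side":a,"top":b}))
v,u=np.mgrid[:480,:640]
for c,B in(("top",{"L":(435,490,205,275),"E":(425,480,280,345),"S":(175,295,180,285)}),("side",{"L":(340,405,335,425),"E":(255,320,340,440),"S":(275,345,165,280)})):
    W=cloud(c,np.load(f"pics/{c}0.npy"));z=W[...,2]
    g=np.load(f"pics/{c}0rgb.npy").max(-1)
    print(c,"bench z",np.nanmedian(z))
    for k,(u0,u1,v0,v1) in B.items():
        box=(u>=u0)&(u<=u1)&(v>=v0)&(v<=v1)
        if k=="S":
            for lo,hi in((.15,.19),(.01,.035)):
                m=box&(z>lo)&(z<hi);print(k,lo,rect(W,m),np.median(z[m]))
        else:
            for lo,hi in((.12,.19),(.012,.05),(.155,.165),(.09,.112)):
                m=box&(z>lo)&(z<hi)
                if m.sum()>5: print(k,lo,rect(W,m),np.median(z[m]),W[m].mean(0))
E
```

```text
loaded [ 0.6122 -0.2675  0.0766]
empty [ 0.4672 -0.2666  0.0856]
peg [0.5721 0.187  0.1701]
top bench z 0.0005448208076138958
L 0.12 ((611.3782958984375, -265.35028076171875), (14.140027046203613, 24.53390121459961), 75.539794921875, 182) 0.15754935167737733 [ 0.6089 -0.2635  0.151 ]
L 0.012 ((611.3237915039062, -265.7703857421875), (50.70664596557617, 85.68267822265625), 75.54772186279297, 762) 0.029130710811423263 [ 0.6058 -0.2598  0.0278]
L 0.155 ((611.5637817382812, -265.4664306640625), (14.164400100708008, 23.914522171020508), 74.13471221923828, 105) 0.1595501274603561 [ 0.6111 -0.2652  0.1596]
L 0.09 ((611.394775390625, -265.4504089355469), (8.375397682189941, 67.08557891845703), 76.19668579101562, 112) 0.10698741292400119 [ 0.6032 -0.2627  0.1054]
E 0.12 ((471.4162292480469, -264.5719299316406), (14.723936080932617, 24.709516525268555), 86.46864318847656, 193) 0.1577937351869797 [ 0.4698 -0.2624  0.1511]
E 0.012 ((471.1761474609375, -264.82672119140625), (51.66442108154297, 85.3258056640625), 89.21488189697266, 203) 0.02829246720646134 [ 0.4635 -0.2584  0.0279]
E 0.155 ((471.0
[... 1453 characters left out ...]
28839874267578, 53.222442626953125), 0.3919784128665924, 316) 0.02635091983775749 [ 0.4703 -0.2776  0.0283]
E 0.155 ((471.1583251953125, -267.5678405761719), (14.704530715942383, 21.772531509399414), 86.89764404296875, 127) 0.15741214641147136 [ 0.4709 -0.2685  0.1574]
E 0.09 ((470.9684753417969, -266.6179504394531), (10.979655265808105, 65.67835235595703), 88.24812316894531, 346) 0.10474559324709033 [ 0.4707 -0.2691  0.1032]
S 0.15 ((571.1304321289062, 181.99942016601562), (147.10813903808594, 29.637767791748047), 75.46674346923828, 395) 0.16692098296033217
S 0.01 ((566.3812866210938, 171.14317321777344), (149.12417602539062, 110.64944458007812), 74.26022338867188, 621) 0.018555823456095032
```

```bash
python3 - <<'E'
from h import *
v,u=np.mgrid[:480,:640]
for c,(u0,u1,v0,v1) in(("top",(175,295,180,285)),("side",(275,345,165,280))):
    W=cloud(c,np.load(f"pics/{c}0.npy"));z=W[...,2]
    m=(u>=u0)&(u<=u1)&(v>=v0)&(v<=v1)&(z>.160)&(z<.178)
    P=W[m]; 
    a=np.radians(75.5);d=np.array([np.cos(a),np.sin(a)]);n=np.array([d[1],-d[0]])
    q=P[:,:2]-[.571,.185];s=q@d;w=q@n
    print(c,s.min(),s.max(),len(P))
    for lo in np.arange(-.08,.08,.015):
        k=(s>lo)&(s<lo+.015)
        if k.sum()>3:print(round(lo,3),k.sum(),np.round([w[k].min(),w[k].max(),(w[k].min()+w[k].max())/2,np.median(P[k,2])],4))
E
```

```text
top -0.07286601109473752 0.06943501593460048 1017
-0.08 59 [-0.0134  0.0073 -0.0031  0.1709]
-0.065 105 [-0.0144  0.0091 -0.0027  0.1709]
-0.05 102 [-0.0125  0.008  -0.0023  0.1706]
-0.035 99 [-0.0122  0.0083 -0.0019  0.1705]
-0.02 105 [-0.0116  0.0086 -0.0015  0.1704]
-0.005 99 [-0.0117  0.009  -0.0013  0.1705]
0.01 103 [-0.0107  0.0095 -0.0006  0.1703]
0.025 100 [-0.0106  0.0095 -0.0005  0.1706]
0.04 102 [-1.040e-02  1.010e-02 -1.000e-04  1.705e-01]
0.055 143 [-0.0147  0.0151  0.0002  0.1703]
side -0.07642016696447035 0.07067561128151705 353
-0.08 41 [-0.0128  0.0077 -0.0025  0.1668]
-0.065 42 [-0.014   0.0096 -0.0022  0.1669]
-0.05 38 [-0.0109  0.0084 -0.0013  0.1672]
-0.035 34 [-0.0108  0.009  -0.0009  0.1671]
-0.02 33 [-0.0107  0.0094 -0.0006  0.1671]
-0.005 30 [-0.0102  0.0097 -0.0003  0.1673]
0.01 35 [-0.0098  0.0102  0.0002  0.1674]
0.025 29 [-0.009   0.0106  0.0008  0.1672]
0.04 36 [-0.0127  0.0157  0.0015  0.1671]
0.055 34 [-0.0139  0.0155  0.0008  0.1667]
```

{"name": "send_rows", "arguments": {"deltas": [{"xyz":[-1,-1,0],"angular":[0,0,-0.5],"claw":1},{"xyz":[-0.92,-1,0],"angular":[0,0,-0.5],"claw":1},{"xyz":[-0.92,-1,0],"angular":[0,0,-0.25],"claw":1},{"xyz":[-0.9,-1,0],"angular":[0,0,0],"claw":1},{"xyz":[-0.9,-1,0],"angular":[0,0,0],"claw":1}]}}

```text
time: 1.32
position: [0.2964, 0.3232, 0.2483]
eef_rot: [[-0.971, 0.24, 0.002], [0.24, 0.971, 0.002], [-0.001, 0.002, -1.0]]
contact_force: [0.9, 0.8, -0.3]
width: 1.003
```

{"name": "send_rows", "arguments": {"deltas": [{"xyz":[-0.9,-1,0],"angular":[0,0,0],"claw":1},{"xyz":[-0.9,-1,0],"angular":[0,0,0],"claw":1},{"xyz":[-0.9,-1,0],"angular":[0,0,0],"claw":1},{"xyz":[-0.9,-1,0],"angular":[0,0,0],"claw":1},{"xyz":[-0.9,-1,0],"angular":[0,0,0],"claw":1}]}}

```text
time: 1.95
position: [0.3941, 0.1392, 0.2495]
eef_rot: [[-0.971, 0.24, 0.006], [0.24, 0.971, 0.003], [-0.005, 0.004, -1.0]]
contact_force: [-0.5, 0.7, -0.6]
width: 0.999
```

{"name": "send_rows", "arguments": {"deltas": [{"xyz":[-0.9,-1,0],"angular":[0,0,0],"claw":1},{"xyz":[-0.9,-1,0],"angular":[0,0,0],"claw":1},{"xyz":[-0.9,-1,0],"angular":[0,0,0],"claw":1},{"xyz":[-0.9,-1,0],"angular":[0,0,0],"claw":1},{"xyz":[-0.9,-1,0],"angular":[0,0,0],"claw":1}]}}

```text
time: 2.58
position: [0.4919, -0.0455, 0.2509]
eef_rot: [[-0.971, 0.241, 0.009], [0.241, 0.971, 0.003], [-0.008, 0.005, -1.0]]
contact_force: [-0.5, 0.6, 0.4]
width: 0.997
```

{"name": "send_rows", "arguments": {"deltas": [{"xyz":[-0.9,-1,0],"angular":[0,0,0],"claw":1},{"xyz":[-0.9,-1,0],"angular":[0,0,0],"claw":1},{"xyz":[-0.9,-1,0.2],"angular":[0.02,0.04,0],"claw":1},{"xyz":[-0.9,-1,0.3],"angular":[0.02,0.04,0],"claw":1},{"xyz":[-0.9,-1,0.3],"angular":[0,0,0.1],"claw":1}]}}

```text
time: 3.2
position: [0.5902, -0.2305, 0.2279]
eef_rot: [[-0.968, 0.252, 0.003], [0.252, 0.968, -0.0], [-0.003, 0.0, -1.0]]
contact_force: [0.4, -0.2, 0.0]
width: 1.001
```

{"name": "send_rows", "arguments": {"deltas": [{"xyz":[-0.9,-0.9,0.3],"angular":[0,0,0],"claw":1},{"xyz":[0,0,0],"angular":[0,0,0],"claw":1}]}}

```text
time: 3.45
position: [0.6103, -0.2672, 0.2166]
eef_rot: [[-0.967, 0.255, 0.001], [0.255, 0.967, 0.0], [-0.001, 0.001, -1.0]]
contact_force: [-0.7, 0.2, -0.1]
width: 1.0
```

```bash
python3 - <<'E'
from h import *
p,d=ctrl.capture("side");cv2.imwrite("pics/side1.png",p[:,:,::-1]);s=ctrl.get_state();print(s["position"],s["eef_rot"])
p=ctrl.capture("top")[0];cv2.imwrite("pics/top1.png",p[:,:,::-1])
E
```

```text
[ 0.60994947 -0.26579137  0.21725738] [[-9.67178889e-01  2.54092651e-01  1.38638689e-03]
 [ 2.54093945e-01  9.67179168e-01  8.50906115e-04]
 [-1.12467553e-03  1.17525094e-03 -9.99998677e-01]]
```

View pics/side1.png

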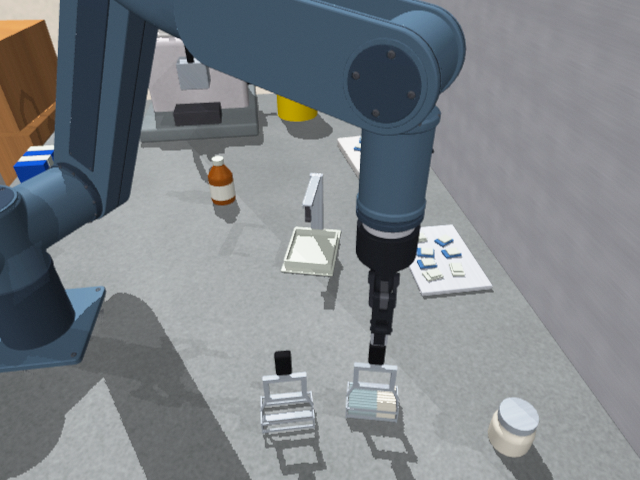

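The jaws stand right above the loaded carrier's grip block at (377,350), and the empty carrier at (283,362) is well clear. I'll descend.

{"name": "send_rows", "arguments": {"deltas": [{"xyz":[-0.03,0,0.8],"angular":[0,0,0],"claw":1},{"xyz":[0,-0.02,0.8],"angular":[0,0,0],"claw":1},{"xyz":[0,0,0.6],"angular":[0,0,0],"claw":1},{"xyz":[0,0,0.2],"angular":[0,0,0],"claw":1}]}}

```text
time: 4.05
position: [0.6109, -0.2612, 0.1484]
eef_rot: [[-0.968, 0.249, 0.006], [0.249, 0.968, -0.001], [-0.006, 0.001, -1.0]]
contact_force: [0.6, 0.2, 0.1]
width: 1.0
```

{"name": "send_rows", "arguments": {"deltas": [{"xyz":[-0.05,-0.2,0.2],"angular":[0,0.05,0.05],"claw":1},{"xyz":[0,0,0],"angular":[0,0,0],"claw":1}]}}

```text
time: 4.3
position: [0.6112, -0.2675, 0.1431]
eef_rot: [[-0.967, 0.254, 0.002], [0.254, 0.967, -0.0], [-0.002, 0.0, -1.0]]
contact_force: [0.4, 0.3, 0.6]
width: 0.999
```

{"name": "send_rows", "arguments": {"deltas": [{"xyz":[0,0,0],"angular":[0,0,0],"claw":0.3},{"xyz":[0,0,0],"angular":[0,0,0],"claw":0.1},{"xyz":[0,0,0],"angular":[0,0,0],"claw":0},{"xyz":[0,0,0],"angular":[0,0,0],"claw":0},{"xyz":[0,0,0],"angular":[0,0,0],"claw":0}], "newtons": 70}}

```text
time: 4.92
position: [0.6121, -0.2681, 0.1449]
eef_rot: [[-0.967, 0.255, 0.005], [0.255, 0.967, -0.002], [-0.005, -0.0, -1.0]]
contact_force: [-0.6, 0.5, -0.4]
width: 0.154
```

{"name": "send_rows", "arguments": {"deltas": [{"xyz":[0,0,0],"angular":[0,0,0],"claw":0},{"xyz":[0,0,0],"angular":[0,0,0],"claw":0}]}}

```text
time: 5.18
position: [0.6121, -0.2681, 0.1449]
eef_rot: [[-0.967, 0.255, 0.005], [0.255, 0.967, -0.002], [-0.005, -0.0, -1.0]]
contact_force: [-0.1, 0.6, -0.5]
width: 0.153
```

{"name": "send_rows", "arguments": {"deltas": [{"xyz":[0,0,-0.3],"angular":[0,0,0],"claw":0},{"xyz":[0,0,-0.6],"angular":[0,0,0],"claw":0},{"xyz":[0,0,-0.8],"angular":[0,0.03,0],"claw":0},{"xyz":[0,0,-0.8],"angular":[0,0.03,0],"claw":0},{"xyz":[0,0,-0.4],"angular":[0,0,0],"claw":0}]}}

```text
time: 5.8
position: [0.6108, -0.2674, 0.2354]
eef_rot: [[-0.967, 0.254, -0.005], [0.254, 0.967, 0.002], [0.006, 0.001, -1.0]]
contact_force: [-0.4, -0.8, -3.3]
width: 0.151
```

```bash
python3 - <<'E'
from h import *
p,d=ctrl.capture("side");cv2.imwrite("pics/side2.png",p[300:,150:550,::-1].repeat(2,0).repeat(2,1));s=ctrl.get_state();print(s["position"],s["eef_rot"],s["contact_force"],s["wrist_torque"])
E
```

```text
[ 0.6112446  -0.26765567  0.23683634] [[-9.67070120e-01  2.54487279e-01 -3.40689112e-03]
 [ 2.54484771e-01  9.67076088e-01  1.15784437e-03]
 [ 3.58937960e-03  2.52714785e-04 -9.99993526e-01]] [ 0.20297381 -0.01865421 -0.99014482] [-0.01969767 -0.06156373  0.02492105]
```

View pics/side2.png

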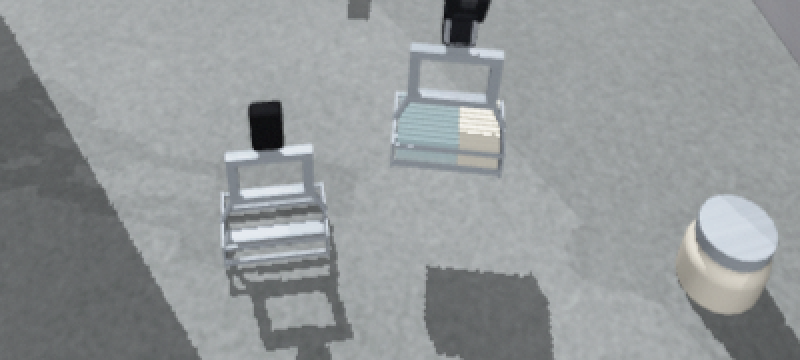

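{"name": "send_rows", "arguments": {"deltas": [{"xyz":[0.15,0.3,0],"angular":[0,0,0.05],"claw":0},{"xyz":[0.3,0.6,0],"angular":[0,0.02,0.05],"claw":0},{"xyz":[0.41,0.8,0],"angular":[0,0,0.05],"claw":0},{"xyz":[0.41,0.8,0],"angular":[0,0,0.05],"claw":0},{"xyz":[0.41,0.8,0],"angular":[0,0,0],"claw":0}]}}

```text
time: 6.48
position: [0.5852, -0.1514, 0.2328]
eef_rot: [[-0.961, 0.278, -0.013], [0.278, 0.961, 0.007], [0.014, 0.003, -1.0]]
contact_force: [0.6, 0.5, -2.8]
width: 0.153
```

{"name": "send_rows", "arguments": {"deltas": [{"xyz":[0.41,0.8,0],"angular":[0,0,0],"claw":0},{"xyz":[0.41,0.8,0],"angular":[0,0,0],"claw":0},{"xyz":[0.41,0.8,0],"angular":[0,0,0],"claw":0},{"xyz":[0.41,0.8,0],"angular":[0,0,0],"claw":0},{"xyz":[0.41,0.8,0],"angular":[0,0,0],"claw":0}]}}

```text
time: 7.1
position: [0.5516, -0.0062, 0.2296]
eef_rot: [[-0.961, 0.275, -0.024], [0.275, 0.961, 0.013], [0.026, 0.006, -1.0]]
contact_force: [0.5, -0.1, -3.0]
width: 0.155
```

{"name": "send_rows", "arguments": {"deltas": [{"xyz":[0.4,0.8,0],"angular":[0.02,-0.12,0],"claw":0},{"xyz":[0.4,0.7,0],"angular":[0.02,-0.12,0],"claw":0},{"xyz":[0.2,0.4,0],"angular":[0.02,-0.06,0],"claw":0},{"xyz":[0,0,0],"angular":[0,0,0],"claw":0}]}}

```text
time: 7.6
position: [0.5321, 0.0651, 0.2274]
eef_rot: [[-0.963, 0.27, -0.002], [0.27, 0.963, -0.0], [0.001, -0.001, -1.0]]
contact_force: [-0.1, -0.0, -3.4]
width: 0.153
```

```bash
python3 - <<'E'
from h import *
for c in("side","top"):
    p,d=ctrl.capture(c);np.save(f"pics/{c}3.npy",d);q=p[130:330,220:420] if c=="side" else p[130:330,150:350]
    cv2.imwrite(f"pics/{c}3.png",cv2.resize(q[:,:,::-1],(600,600),interpolation=0))
s=ctrl.get_state();print(s["position"],s["eef_rot"],s["contact_force"],s["wrist_torque"])
E
```

```text
[0.53282546 0.06377017 0.22743674] [[-9.62471282e-01  2.71380535e-01 -1.27910258e-03]
 [ 2.71381374e-01  9.62471748e-01 -5.33157882e-04]
 [ 1.08641142e-03 -8.60273767e-04 -9.99999040e-01]] [ 1.15977301  0.12282028 -4.05482516] [-0.04837796 -0.03356898  0.00510746]
```

View pics/side3.png

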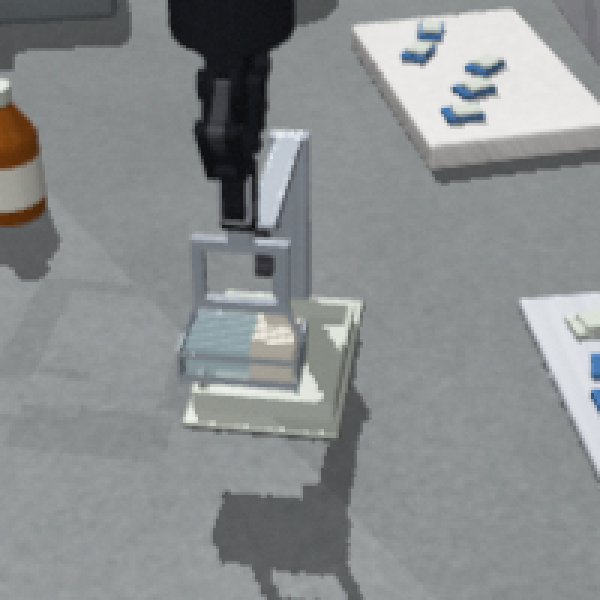

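View pics/top3.png

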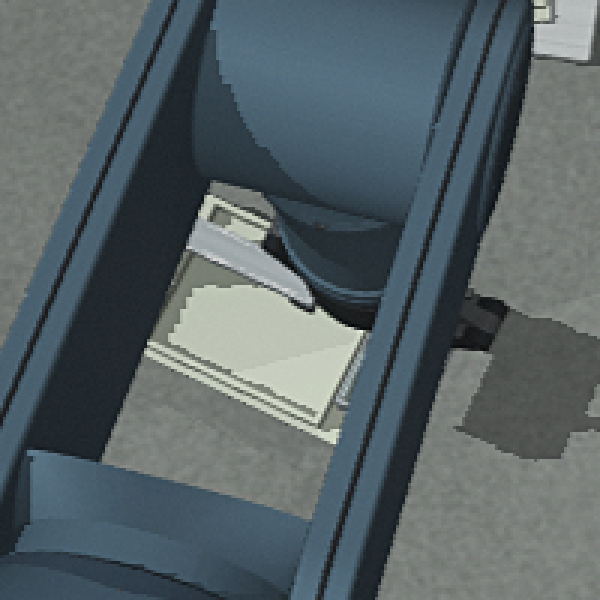

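```bash
python3 - <<'E'
from h import *
v,u=np.mgrid[:480,:640]
W=cloud("side",np.load("pics/side3.npy"));z=W[...,2]
R=ctrl.get_state();p=R["position"]
a=np.radians(74.1);d=np.array([np.cos(a),np.sin(a)]);n=np.array([d[1],-d[0]])
H=np.array([.570,.183])
q=W[...,:2]-H;s=q@d;w=q@n
print("tcp s,w",(p[:2]-H)@d,(p[:2]-H)@n)
m=(abs(w)<.06)&(s>-.165)&(s<-.09)&(z>.08)&(z<.2)
for lo in np.arange(.08,.2,.008):
    k=m&(z>lo)&(z<lo+.008)
    if k.sum()>4:print(round(lo,3),k.sum(),np.round([w[k].min(),w[k].max(),(w[k].min()+w[k].max())/2,s[k].min(),s[k].max(),np.median(s[k])],4))
k=m&(z>.11)&(z<.186)
print(rect(W,k))
k=(abs(w)<.03)&(s>-.085)&(s<.04)&(z>.16)&(z<.175);print("peg",k.sum(),w[k].min(),w[k].max(),s[k].min())
k=(abs(w)<.03)&(s>-.085)&(s<-.04)&(z>.11)&(z<.16);print("flap",k.sum(),w[k].min(),w[k].max(),s[k].min(),z[k].min())
E
```

```text
tcp s,w -0.12485256330261187 -0.003088177267734363
0.08 105 [-0.0462  0.0364 -0.0049 -0.1515 -0.0979 -0.1481]
0.088 145 [-0.0477  0.0365 -0.0056 -0.152  -0.1001 -0.1467]
0.096 106 [-0.0473  0.0368 -0.0052 -0.1512 -0.1002 -0.1464]
0.104 370 [-0.0474  0.0373 -0.005  -0.152  -0.0972 -0.1362]
0.112 282 [-0.0475  0.0357 -0.0059 -0.1508 -0.1021 -0.1267]
0.12 17 [-0.0424  0.0333 -0.0045 -0.1291 -0.1239 -0.1267]
0.128 58 [-0.0397  0.0297 -0.005  -0.1321 -0.1244 -0.128 ]
0.136 118 [-0.037   0.0275 -0.0048 -0.132  -0.1195 -0.1273]
0.144 28 [-0.0379  0.028  -0.005  -0.13   -0.1237 -0.1279]
0.152 29 [-0.0381  0.028  -0.005  -0.1307 -0.1231 -0.1284]
0.16 31 [-0.0379  0.0279 -0.005  -0.1311 -0.1223 -0.1278]
0.168 36 [-0.0371  0.0283 -0.0044 -0.1316 -0.1208 -0.1279]
0.176 71 [-0.0371  0.0282 -0.0044 -0.131  -0.125  -0.1278]
0.184 124 [-0.0372  0.0283 -0.0045 -0.1313 -0.1195 -0.1273]
0.192 22 [-0.0116  0.0051 -0.0033 -0.1318 -0.1271 -0.1286]
((530.4639892578125, 63.751495361328125), (50.639339447021484, 84.29270935058594), 74.29408264160156, 903)
peg 242 -0.00983461016063593 0.011613236749597248 -0.07530784280733241
flap 67 -0.006202083156391933 0.009474545796633515 -0.07368638037385525 0.11879608050663085
```

{"name": "send_rows", "arguments": {"deltas": [{"xyz":[-0.1,0.3,0.08],"angular":[0,0,0],"claw":0},{"xyz":[-0.1,0.4,0.06],"angular":[0,0,0],"claw":0},{"xyz":[0,0.4,0],"angular":[0,0,0],"claw":0},{"xyz":[0,0.3,0],"angular":[0,0,0],"claw":0}]}}

```text
time: 8.2
position: [0.5525, 0.1025, 0.2224]
eef_rot: [[-0.961, 0.276, -0.001], [0.276, 0.961, -0.001], [0.001, -0.001, -1.0]]
contact_force: [-0.9, -0.1, -3.0]
width: 0.155
```

```bash
cat > st.py <<'E'
from h import *
s=ctrl.get_state();p=s["position"];a=np.radians(74.1);d=np.array([np.cos(a),np.sin(a)]);n=np.array([d[1],-d[0]]);H=np.array([.570,.183])
print("tcp s,w,z",np.round([(p[:2]-H)@d,(p[:2]-H)@n,p[2]],4),"zaxis",np.round(s["eef_rot"][:,2],4),"F",np.round(s["contact_force"],1),s["time"],s["width"])
E
python3 st.py
```

```text
tcp s,w,z [-0.0822  0.0052  0.2224] zaxis [-1.3e-03 -7.0e-04 -1.0e+00] F [-0.9 -0.1 -3. ] 8.2 0.15501577087629903
```

{"name": "send_rows", "arguments": {"deltas": [{"xyz":[0.05,0.3,0],"angular":[0,0,0],"claw":0},{"xyz":[0,0.3,0],"angular":[0,0,0],"claw":0},{"xyz":[0,0.3,0],"angular":[0,0,0],"claw":0}]}}

```text
time: 8.57
position: [0.5588, 0.1311, 0.2223]
eef_rot: [[-0.961, 0.275, -0.002], [0.275, 0.961, -0.001], [0.001, -0.001, -1.0]]
contact_force: [-0.3, -0.6, -3.4]
width: 0.155
```

```bash
python3 - <<'E'
import st
from h import *
p,d=ctrl.capture("side");q=p[130:330,220:420]
cv2.imwrite("pics/side4.png",cv2.resize(q[:,:,::-1],(600,600),interpolation=0))
E
```

```text
tcp s,w,z [-0.053   0.0034  0.2223] zaxis [-1.6e-03 -8.0e-04 -1.0e+00] F [-0.3 -0.6 -3.4] 8.575 0.1546083057324823
```

View pics/side4.png

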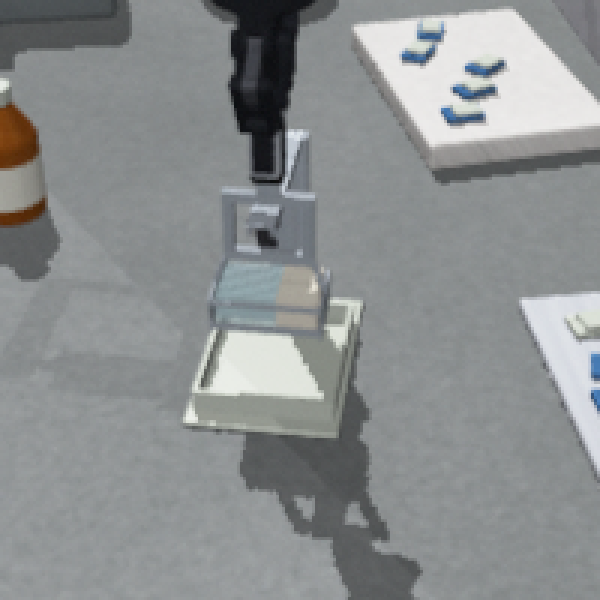

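The peg tip now pokes through the eye at crop (262,218), with clearance all round, and the flap is starting to lift. I'll push on.

{"name": "send_rows", "arguments": {"deltas": [{"xyz":[0,0.3,0],"angular":[0,0,0],"claw":0},{"xyz":[0,0.3,0],"angular":[0,0,0],"claw":0},{"xyz":[0,0.3,0],"angular":[0,0,0],"claw":0},{"xyz":[0,0.3,0],"angular":[0,0,0],"claw":0}]}}

```text
time: 9.12
position: [0.5695, 0.1687, 0.2223]
eef_rot: [[-0.961, 0.275, -0.001], [0.275, 0.961, 0.0], [0.001, -0.0, -1.0]]
contact_force: [-0.4, 0.4, -2.6]
width: 0.15
```

{"name": "send_rows", "arguments": {"deltas": [{"xyz":[0,0.3,0],"angular":[0,0,0],"claw":0},{"xyz":[0,0.3,0],"angular":[0,0,0],"claw":0},{"xyz":[0,0,0],"angular":[0,0,0],"claw":0}]}}

```text
time: 9.5
position: [0.5749, 0.1882, 0.2222]
eef_rot: [[-0.962, 0.274, -0.001], [0.274, 0.962, 0.0], [0.001, -0.0, -1.0]]
contact_force: [0.9, -0.5, -3.5]
width: 0.15
```

```bash
python3 - <<'E'
import st
from h import *
p,d=ctrl.capture("side");np.save("pics/side5.npy",d);q=p[130:330,220:420]
cv2.imwrite("pics/side5.png",cv2.resize(q[:,:,::-1],(600,600),interpolation=0))
E
```

```text
tcp s,w,z [0.0063 0.0033 0.2222] zaxis [-1.3e-03  2.0e-04 -1.0e+00] F [ 0.9 -0.5 -3.5] 9.5 0.15043257319636796
```

View pics/side5.png

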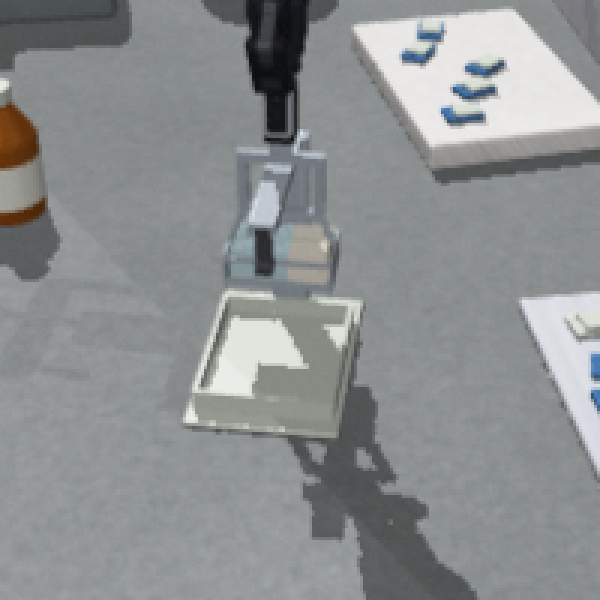

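The flap hangs shut at crop (264,250) in front of the carrier, and the eye is around the peg. I'll lower it onto the peg.

{"name": "send_rows", "arguments": {"deltas": [{"xyz":[0,0,0.12],"angular":[0,0,0],"claw":0},{"xyz":[0,0,0.06],"angular":[0,0,0],"claw":0}]}}

```text
time: 9.8
position: [0.5747, 0.1873, 0.2165]
eef_rot: [[-0.962, 0.275, -0.001], [0.275, 0.962, -0.0], [0.001, -0.001, -1.0]]
contact_force: [-0.7, 0.4, -2.7]
width: 0.15
```

{"name": "send_rows", "arguments": {"deltas": [{"xyz":[0,0,0.04],"angular":[0,0,0],"claw":0}]}}

```text
time: 9.93
position: [0.5746, 0.187, 0.2151]
eef_rot: [[-0.961, 0.275, -0.002], [0.275, 0.961, -0.0], [0.002, -0.001, -1.0]]
contact_force: [0.1, -0.2, -3.3]
width: 0.157
```

{"name": "send_rows", "arguments": {"deltas": [{"xyz":[0,0,0.04],"angular":[0,0,0],"claw":0},{"xyz":[0,0,0],"angular":[0,0,0],"claw":0}]}}

```text
time: 10.18
position: [0.5748, 0.1869, 0.215]
eef_rot: [[-0.961, 0.275, -0.0], [0.275, 0.961, -0.0], [0.0, -0.0, -1.0]]
contact_force: [0.6, 0.2, -2.5]
width: 0.155
```

{"name": "send_rows", "arguments": {"deltas": [{"xyz":[0,0,0.08],"angular":[0,0,0],"claw":0},{"xyz":[0,0,0.03],"angular":[0,0,0],"claw":0}]}}

```text
time: 10.42
position: [0.575, 0.1869, 0.2149]
eef_rot: [[-0.961, 0.275, 0.002], [0.275, 0.961, 0.0], [-0.002, 0.001, -1.0]]
contact_force: [-2.3, -0.6, 0.6]
width: 0.152
```

The wrist no longer carries the weight: Fz went from -3 to +0.6 N and z has stopped at 0.215, as expected. I'll release.

{"name": "send_rows", "arguments": {"deltas": [{"xyz":[0,0,0],"angular":[0,0,0],"claw":0.25},{"xyz":[0,0,0],"angular":[0,0,0],"claw":0.45},{"xyz":[0,0,0],"angular":[0,0,0],"claw":0.6},{"xyz":[0,0,0],"angular":[0,0,0],"claw":0.6}]}}

```text
time: 10.92
position: [0.5759, 0.1868, 0.2149]
eef_rot: [[-0.961, 0.275, 0.004], [0.275, 0.961, 0.0], [-0.004, 0.001, -1.0]]
contact_force: [-0.3, -0.6, -0.2]
width: 0.602
```

```bash
python3 - <<'E'
import st
from h import *
p,d=ctrl.capture("side");q=p[130:330,220:420]
cv2.imwrite("pics/side6.png",cv2.resize(q[:,:,::-1],(600,600),interpolation=0))
E
```

```text
tcp s,w,z [0.0053 0.0047 0.2149] zaxis [ 4.4e-03  2.0e-04 -1.0e+00] F [-0.3 -0.6 -0.2] 10.925 0.602019417345732
```

View pics/side6.png

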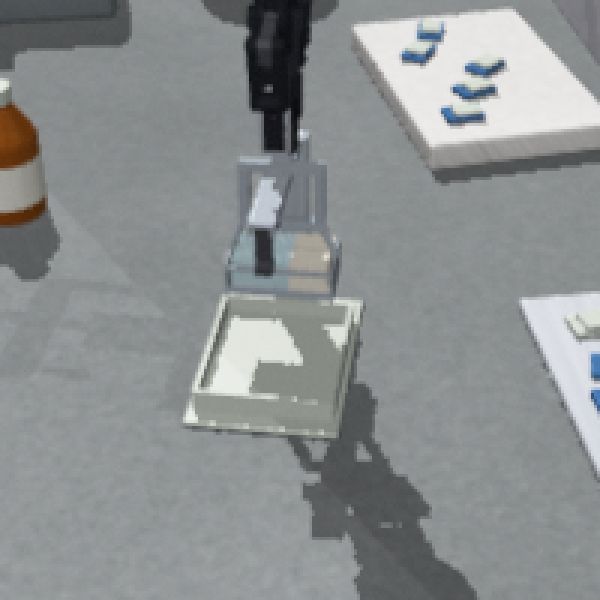

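The carrier hangs level on the peg and the flap is shut. I'll withdraw straight up, opening the jaws a little further.

{"name": "send_rows", "arguments": {"deltas": [{"xyz":[0,0,-0.4],"angular":[0,0,0],"claw":0.6},{"xyz":[0,0,-0.7],"angular":[0,0,0],"claw":0.6},{"xyz":[0,0,-0.9],"angular":[0,0,0],"claw":0.6},{"xyz":[0,0,-0.9],"angular":[0,0,0],"claw":0.6},{"xyz":[0,0,-0.9],"angular":[0,0,0],"claw":0.6}]}}

```text
time: 11.6
position: [0.5747, 0.1867, 0.333]
eef_rot: [[-0.961, 0.276, 0.001], [0.276, 0.961, -0.0], [-0.001, 0.0, -1.0]]
contact_force: [-1.0, 0.9, 0.9]
width: 0.602
```

{"name": "send_rows", "arguments": {"deltas": [{"xyz":[0.8,0,-0.2],"angular":[0,0,0],"claw":0.6},{"xyz":[0.9,0.5,0],"angular":[0,0,0],"claw":0.6},{"xyz":[0.9,0.7,0],"angular":[0,0,0],"claw":0.6},{"xyz":[0.9,0.7,0],"angular":[0,0,0],"claw":0.6},{"xyz":[0.9,0.7,0],"angular":[0,0,0],"claw":0.6}]}}

```text
time: 12.22
position: [0.4698, 0.2991, 0.3469]
eef_rot: [[-0.96, 0.28, 0.014], [0.28, 0.96, 0.002], [-0.013, 0.006, -1.0]]
contact_force: [0.2, -0.1, -0.6]
width: 0.595
```

{"name": "send_rows", "arguments": {"deltas": [{"xyz":[0.9,0.7,0],"angular":[0,0,0],"claw":0.6},{"xyz":[0.7,0.7,0],"angular":[0,0,0],"claw":0.6},{"xyz":[0,0,0],"angular":[0,0,0],"claw":0.6},{"xyz":[0,0,0],"angular":[0,0,0],"claw":0.6}]}}

```text
time: 12.72
position: [0.4331, 0.3561, 0.3506]
eef_rot: [[-0.961, 0.277, 0.018], [0.277, 0.961, 0.004], [-0.016, 0.009, -1.0]]
contact_force: [-0.1, 0.1, 0.4]
width: 0.6
```

```bash
python3 - <<'E'
import st
from h import *
for c in("side","top"):
    p,d=ctrl.capture(c);np.save(f"pics/{c}7.npy",d)
    cv2.imwrite(f"pics/{c}7.png",p[:,:,::-1])
    W=cloud(c,d);z=W[...,2];a=np.radians(74.1);dd=np.array([np.cos(a),np.sin(a)]);n=np.array([dd[1],-dd[0]]);q=W[...,:2]-[.570,.184];s=q@dd;w=q@n
    for lo,hi in((.195,.24),(.176,.19),(.075,.105)):
        k=(abs(w)<.07)&(abs(s)<.045)&(z>lo)&(z<hi)
        if k.sum()>5:print(c,lo,rect(W,k),np.round([s[k].min(),s[k].max(),w[k].min(),w[k].max(),z[k].max()],4))
    E=(abs(W[...,0]-.471)<.05)&(abs(W[...,1]+.267)<.05)&(z>.15);print(c,"empty",E.sum(),W[E].mean(0) if E.any() else 0)
    k=(abs(w)<.012)&(s<-.045)&(s>-.08)&(z>.1)&(z<.158);print("flap",k.sum(),z[k].min() if k.any() else 0,np.median(s[k]) if k.any() else 0)
E
```

```text
tcp s,w,z [ 0.1289 -0.1791  0.3506] zaxis [ 0.0182  0.0044 -0.9998] F [-0.1  0.1  0.4] 12.725 0.6003642631707715
side 0.195 ((573.7447509765625, 183.41375732421875), (15.545880317687988, 23.277498245239258), 67.6811752319336, 181) [-0.0077  0.0089 -0.0081  0.0158  0.2288]
side 0.176 ((570.2486572265625, 184.31666564941406), (10.556472778320312, 53.322383880615234), 78.58718872070312, 50) [-0.0052  0.0068 -0.0264  0.0266  0.1894]
side 0.075 ((573.13671875, 184.5076446533203), (55.07509994506836, 85.5827865600586), 74.07093811035156, 616) [-0.0262  0.0289 -0.0399  0.0457  0.1042]
side empty 166 [ 0.4707248  -0.26965543  0.156236  ]
flap 91 0.11830881774718988 -0.06428278007655601
top 0.195 ((573.646484375, 187.484130859375), (14.080026626586914, 23.88967514038086), 77.06340026855469, 210) [-0.0025  0.0118 -0.0094  0.0143  0.2358]
top 0.176 ((571.1951293945312, 176.96575927734375), (32.51612091064453, 66.40717315673828), 74.04851531982422, 121) [-0.0227  0.0098 -0.0301  0.0363  0.1887]
top 0.075 ((573.6026000976562, 188.51210021972656), (51.46773147583008, 85.30964660644531), 74.26612091064453, 638) [-0.0205  0.031  -0.0404  0.0449  0.105 ]
top empty 126 [ 0.47074541 -0.26375414  0.15897921]
flap 15 0.12452528636132053 -0.0631890048722649
```

View pics/side7.png

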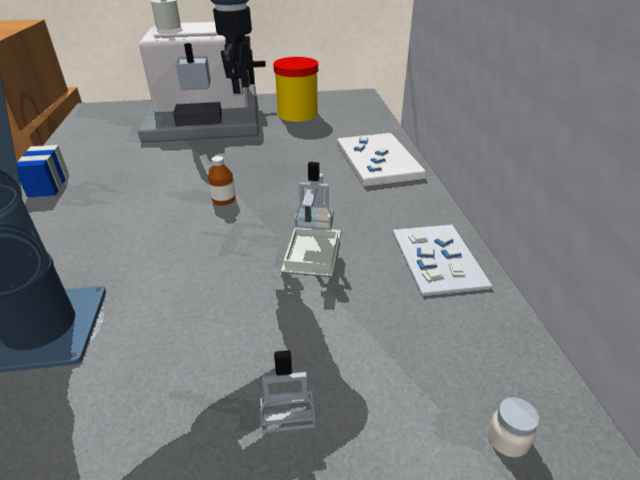

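View pics/top7.png

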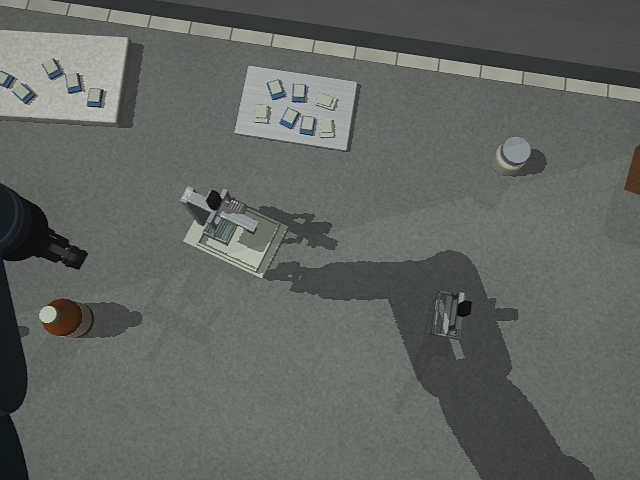

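Both views show the carrier hanging level on the peg, at (313,195) in the side view. The flap is down at (307,212), the empty carrier hasn't moved, and the arm is clear.

```bash
python3 -c "
from station import ctrl
print(ctrl.finish_job())"
```

```text
the job is handed in; nothing more can be done
None
```

The slide carrier full of slides now hangs freely on the drip stand's peg, with the flap fallen shut behind it. I handed the job in at about 12.8 s. I gripped the carrier by its block, kept it upright to within about 1.5°, and pushed its eye over the tip and past the flap. I then lowered it until the peg took the weight and withdrew the arm.

**Last checks, from both cameras:**
- **Carrier:** it sits level within a few millimetres of `peg_hang`. The top of its grip block measured 0.229 to 0.236 m, against 0.230 m expected.
- **Flap:** it hangs straight down, with its end at about 0.12 m height.
- **Empty carrier:** it hasn't moved from where it stood.
- **Robot:** the gripper is well clear and touches nothing.

No check failed. The only disagreement was the usual 2 to 4 mm between the two cameras.

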